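Set the free-standing bath timer in the niche

TASK

Set the blue bath timer: turn its white bar knob clockwise until the red pointer stands at the yellow marker on the dial. The knob is stiffer than the timer's own weight can hold, so press down firmly on it while you turn, or the whole timer spins along; the timer must stay where it stands, facing as it does, upright on its shelf. Then let go, and leave everything else in its place and the marker where it is set.

Things in the scene. Friction and masses are not known exactly. Their poses are not given: they have to be found in the camera images.
- knob_grip (a point): On the axis of the timer's knob, at the height to grip it. The knob is a white upright bar 72 long, 22 wide, 42 high; its top is 16 above this point. The bar runs along this point's x axis, +x towards the pointer, and is gripped across its 22 width (its y). Fingertips have room all round down to 17 below this point (21 below: top of the yellow marker; 28 below: dial plate).
- pointer (a point): The tip of the red pointer nose on one end of the knob bar, 45 from the knob's axis. An red stripe on top of the bar runs from the axis to it.
- marker (a point): The middle of the inner face of the yellow marker, a block 8 by 18, 7 high, on the black dial plate (diameter 108) below the knob; this point is 46 from the knob's axis. The dial plate is stiff and turns only if forced: leave it.
- timer_knob (a joint): Angle of the knob in rad, growing clockwise seen from above, 0 with the pointer at the timer's front window; stops at 0 and 4.6. Dry friction 0.22 N m, no spring or detent. Unpressed, the timer spins with the knob; with at least 10 N of downward force on the knob (12 to 18 N is good) its feet hold. Starts between 0 and 0.6.
- dial_plate (a joint): Angle of the yellow marker in rad, same zero and sense as the knob: the pointer stands at the marker when both are equal. Lies between 1.8 and 2.9.
- timer_center (a point): Centre of the timer's round blue case, 30 above its feet: diameter 128, case 52 high, knob top 102 above its feet, about 0.43 kg in all (varies). It stands on four small rubber feet 45 from its axis. Its -x axis points to its front, z is up.
- timer_front (a point): Middle of the white window on the front of the timer's case, 64 from its axis and 30 above its feet.
- suction_shelf: Fixed chrome shelf that the timer stands on: 200 by 400 (its x by y), top 36 above the ledge; origin under its centre at the ledge. Suction feet below, a release lever with a red ball at its +y end.
- pump_bottle: Amber glass bottle with steel pump, diameter 58, 170 high, on the shelf; origin at its foot's centre. Bystander.
- egg_cup: Yellow ceramic egg cup, diameter 50, 60 high, on the shelf; origin at its foot's centre. Bystander.
- travel_tin: Aluminium tin 78 by 103, 32 high, on the shelf; origin at its underside's centre. Bystander.
- comb: Wooden comb, 160 long along its y, 41 wide, 8 high, on the ledge; origin at its underside's centre. Bystander.
- nail_brush: Wooden nail brush, 45 by 100, 36 high, on the ledge; origin at its underside's centre. Bystander.
- bath_pearls: Green glass jar with aluminium lid, diameter 70, 100 high, on the ledge; origin at its underside's centre. Bystander.
- soap_dish: Blue dish 90 by 130 with yellow soap, 36 high, on the ledge; origin at its underside's centre. Bystander.

How it is judged:
By the outcome, as a careful person would: the job done as asked, in the order asked, and still so for the second after the job is handed in, with the robot touching nothing.
It also fails if it takes over 64 s, if anything falls off the work surface, if the arm or the gripper's body presses on something with over 40 N, if the wrist force passes 120 N, or if a joint passes its speed limit or range.

ROBOT

A 6-joint arm with a two-finger parallel gripper is mounted at the origin on the work surface. World frame = base frame: x ahead of the robot, y to its left, z up, the work surface at z = 0. Lengths are in m, angles in degrees, forces in N, time in s.
With the tool pointing down it reaches from about 0.275 to 0.725 m from the base axis. Payload 5.6 kg.
Tool frame: the origin (TCP) lies on the centre line of the jaws, within the pads' length; the fingertips stand 11 mm ahead of it and the grasp point (between the pads) lies 8 mm behind it; z points along the fingers, y is the line along which they close (so a half turn about z gives the same grasp; the last joint's range is limited). The gripper opens to 85 mm and grips with 20 to 120 N. Pads are 22 mm wide; open, the fingers measure 114 mm over their backs; the gripper's body (76 mm by 85 mm) begins 54 mm behind the grasp point. The pads swing forward as they close: fully open they stand 13 mm farther back than shut.
Start: joints at [83.629, 14.616, 6.199, 0, -81.583, -16.306], TCP at [0.212, 0.507, 0.242] pointing down, gripper open.
Joint ranges: [-168.99, 168.99], [-69.2, 112.95], [-62.41, 85.93], [-164.36, 98.24], [-168.68, -3.75], [-174.98, 174.98]. Speed limits (degrees/s): [147.25, 147.25, 180, 180, 180, 180].

INTERFACE

Orientations are given as [roll, pitch, yaw] about the fixed x, y, z axes, in that order (R = Rz(yaw) Ry(pitch) Rx(roll)).
In Python, from station import manip gives the robot as it stands.
- The arm moves only by the tool jog_arm, never from a script. Its argument "increments" is a list of rows, each an object with "dr": the turn, a rotation vector about the tool's x, y, z in rad, a list of three; "offset": the shift along the tool's x, y, z in cm, a list of three; "gripper": the closure, from 0 (fully open) to 1 (shut). A call has 1 to 5 rows; each row shifts and turns the commanded pose from where the row before left it, along the tool's axes as they then stand; what a row does not reach is not made up. A row lasts 1/12 s, in which the tool goes at most 41.7 mm and 7.16 degrees, less where a joint would pass 70% of its speed; a pose out of reach is approached as far as the arm can. A call is refused whole if a number of a shift passes 4.17 or a number of a turn 0.125, either way. A call with a gripper value outside its range is refused whole. The fingers move at their own pace and stop on an object; "newtons" is the grip in N (left out, the last holds). Time passes only in rows, so rows that do not move let the fingers close. It gives the time, the measured TCP pose, the force, the opening and the grip force at its end, in the units of the state.
- manip.state(): the state, without advancing time (a new reading comes with each control period).
- manip.capture(name): name is "scene" or "side" or "wrist"; returns a dict with "pixels" (384x512x3 uint8, red, green, blue), "fx", "fy", "cx", "cy" (pixels), "dist_coeffs" ([k1, k2, p1, p2, k3] as OpenCV has them; the pictures are not rectified), "cam_to_world" (4x4, takes a point from camera to world coordinates); the wrist camera has in their place "mount" (4x4, takes a point from camera to tool coordinates, whose origin is the TCP and whose axes are the flange's). Camera axes: x right, y down, z forward; pixel columns grow to the right and rows downward; lengths in m; the calibration is good to about 2 mm. A picture is of the moment at which its call begins: read the wrist's pose just before it. There is no depth.
- manip.hand_in(): hands the job in; it is judged then, once.
Trained networks look in a picture, given as the dict that the camera call returned (one of the last four; its "shot" number tells which), for a name from the list of things; names that differ only in an ending like _2 or _b are one class to them, and where a whole thing is asked for, a point or a joint stands for the part that bears it (a point fixed in the world has none). Each returns a list of dicts, best first, with "score" (0 to 1); they miss things now and then, are a little off and sometimes report something else, mostly with a low value. They report only what shows in the picture. A call takes as long as a camera call.
- manip.search_frame(label, picture): "rect" ([left, top, right, bottom] in pixels, round what is visible of it).
The state is a dict: "time_s": time; "joint_positions": joint angles; "qd": joint speeds; "effort": joint torques, N m; "tool_pos": TCP position; "ee_rot": TCP orientation; "wrist_force": force on the tool from outside, world axes, zero at the start; "ft_torque": the same for the moment, N m; "width": opening from 0.0 (shut) to 1.0 (fully open); "grip_force": force on a finger pad.
Only numpy, scipy, OpenCV 4.12 (cv2) and the standard library are available. Lean on these libraries where they do the work, as an engineer would, in place of code of your own. Each camera call takes 0.05 s, during which the arm holds its last target. There are 200 camera calls.

## Working session

There is one attempt and no reset: what is moved stays moved. The work goes in short steps, Python scripts to look and compute and a tool call to move; the robot and the scene stay as the last step left them, time stands still between calls to the robot, and variables do not carry over. Pictures are saved under pics/ and viewed, at most 10 in all, crops included, and the job is handed in when it is done.

Besides the shell and the picture viewer there is one more tool, called after "Call:" as name(argument=value, ...), one argument or row to a line, values as JSON. jog_arm: Moves the arm, as the interface text tells. Its arguments: {"type":"object","properties":{"increments":{"type":"array"},"newtons":{"type":"number"}},"required":["increments"]}

```bash
mkdir -p pics; python3 - <<'E'
from station import manip
import cv2,numpy as np
s=manip.state();print({k:np.round(v,3).tolist() for k,v in s.items()})
for n in ["scene","side","wrist"]:
    c=manip.capture(n);cv2.imwrite(f"pics/{n}0.png",c["pixels"][:,:,::-1])
    for l in ["timer_center","timer_front","knob_grip","pointer","marker"]:
        r=manip.search_frame(l,c);print(n,l,[(np.round(q["rect"]).tolist(),round(q["score"],2)) for q in r[:2]])
    if n=="wrist":print(c["mount"],c["fx"],c["dist_coeffs"])
a=cv2.imread("pics/scene0.png");b=cv2.imread("pics/side0.png")
cv2.imwrite("pics/both.png",cv2.resize(np.vstack([a,b]),(400,600)))
E
```

```text
{'time_s': 0.0, 'joint_positions': [83.629, 14.654, 6.129, -0.026, -81.582, -16.308], 'qd': [-0.096, -0.018, 0.154, 0.007, 0.028, -0.059], 'effort': [-0.001, -38.663, 23.794, 5.365, -0.006, 0.0], 'tool_pos': [0.212, 0.507, 0.241], 'ee_rot': [179.891, -0.005, -22.683], 'wrist_force': [0.2, -0.477, -0.372], 'ft_torque': [-0.014, 0.014, 0.029], 'grip_force': 0.0, 'width': 0.999}
scene timer_center [([192.0, 179.0, 230.0, 215.0], 0.58), ([157.0, 158.0, 187.0, 182.0], 0.45)]
scene timer_front [([197.0, 182.0, 231.0, 212.0], 0.56)]
scene knob_grip [([209.0, 202.0, 233.0, 247.0], 0.63), ([203.0, 183.0, 223.0, 196.0], 0.59)]
scene pointer [([203.0, 184.0, 221.0, 199.0], 0.83)]
scene marker [([198.0, 192.0, 225.0, 204.0], 0.76)]
side timer_center [([290.0, 195.0, 338.0, 238.0], 0.67)]
side timer_front [([291.0, 192.0, 334.0, 236.0], 0.66)]
side knob_grip [([300.0, 194.0, 328.0, 216.0], 0.86)]
side pointer [([299.0, 194.0, 329.0, 216.0], 0.8), ([296.0, 202.0, 336.0, 227.0], 0.46)]
side marker [([289.0, 204.0, 335.0, 223.0], 0.68)]
wrist timer_center []
wrist timer_front []
wrist knob_grip []
wrist pointer []
wrist marker []
[[-6.51609176e-05 -9.48243589e-01 -3.17543844e-01  8.14914978e-02]
 [ 9.99999965e-01 -1.42939032e-04  2.21639017e-04  2.06398311e-04]
 [-2.55557186e-04 -3.17543818e-01  9.48243565e-01 -1.32139717e-01]
 [ 0.00000000e+00  0.00000000e+00  0.00000000e+00  1.00000000e+00]] 276.4790777049498 [0.01975751 0.         0.         0.         0.        ]
```

```bash
cat > h.py <<'E'
from station import manip
import cv2,numpy as np
def K(c): return np.array([[c["fx"],0,c["cx"]],[0,c["fy"],c["cy"]],[0,0,1]])
from scipy.spatial.transform import Rotation as R
def T(c,s=None):
    if "cam_to_world" in c: return np.array(c["cam_to_world"])
    M=np.eye(4);M[:3,:3]=R.from_euler("xyz",s["ee_rot"],degrees=True).as_matrix();M[:3,3]=s["tool_pos"];return M@np.array(c["mount"])
def ray(c,uv,s=None):
    p=cv2.undistortPoints(np.array([[uv]],float),K(c),np.array(c["dist_coeffs"],float))[0,0]
    M=T(c,s);d=M[:3,:3]@[p[0],p[1],1];return M[:3,3],d/np.linalg.norm(d)
def onz(c,uv,z,s=None):
    o,d=ray(c,uv,s);return o+d*(z-o[2])/d[2]
def proj(c,P,s=None):
    M=np.linalg.inv(T(c,s));Q=np.atleast_2d(P)
    return cv2.projectPoints(Q.astype(float),cv2.Rodrigues(M[:3,:3])[0],M[:3,3],K(c),np.array(c["dist_coeffs"],float))[0][:,0]
def tri(rs):
    A=sum(np.eye(3)-np.outer(d,d) for o,d in rs);b=sum((np.eye(3)-np.outer(d,d))@o for o,d in rs);return np.linalg.solve(A,b)
E
python3 - <<'E'
from h import *
a=manip.capture("scene");b=manip.capture("side")
# knob+case boxes
print(tri([ray(a,(211,197)),ray(b,(314,216.5))]))
print("knob",tri([ray(a,(213,189.5)),ray(b,(314,205))]))
print(a["cam_to_world"][:3,3],b["cam_to_world"][:3,3])
def z(c,x0,y0,w,h,W,H):return cv2.resize(c["pixels"][y0:y0+h,x0:x0+w,::-1],(W,H),interpolation=cv2.INTER_CUBIC)
A=z(a,110,130,200,150,400,300);B=z(b,220,130,200,150,400,300)
A2=z(a,170,165,80,60,400,300);B2=z(b,275,180,80,60,400,300)
cv2.imwrite("pics/z1.png",np.vstack([np.hstack([A,B]),np.hstack([A2,B2])]))
E
```

```text
[ 0.54840167 -0.16999581  0.06356089]
knob [ 0.5478254  -0.16022239  0.10497444]
[1.45558738 0.90184385 1.24365382] [-0.05215947 -0.53678933  0.87620741]
```

View pics/z1.png

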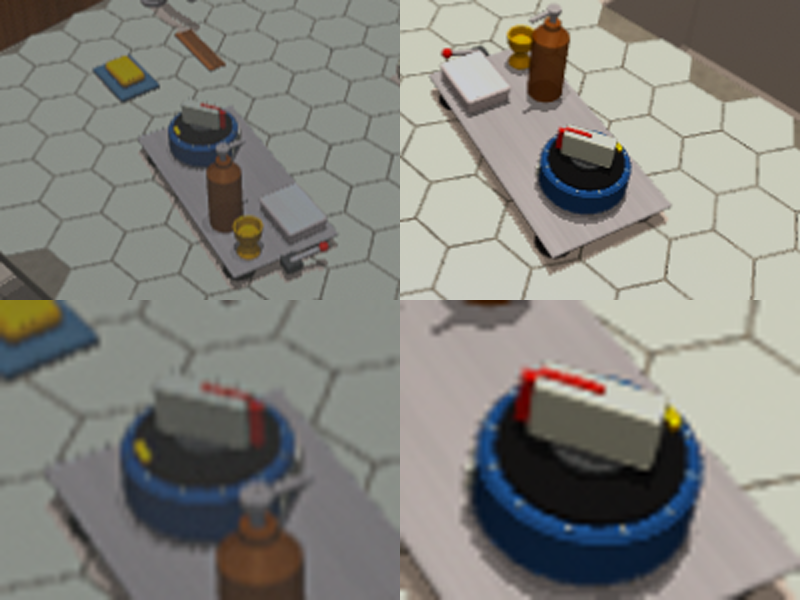

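```bash
python3 - <<'E'
from h import *
a=manip.capture("scene");b=manip.capture("side")
A=lambda x,y:ray(a,(170+x/5-.4,165+(y-300)/5-.4)); B=lambda x,y:ray(b,(275+(x-400)/5-.4,180+(y-300)/5-.4))
t=tri([A(207,390),B(595,385)]);print("top",t)
Z=lambda f,x,y,z:(lambda o,d:o+d*(z-o[2])/d[2])(*f(x,y))
print("pointer",Z(B,527,373,.138),Z(A,262,402,.138))
print("mark",Z(B,674,418,.101),Z(A,143,450,.101))
print("case top ctr side",Z(B,588,446,.094))
for n,c in(("scene",a),("side",b)):
    for l in ["pump_bottle","travel_tin","egg_cup","soap_dish"]:
        for q in manip.search_frame(l,c)[:1]:
            r=q["rect"];print(n,l,np.round(r),q["score"],onz(c,((r[0]+r[2])/2,r[3]),.036))
E
```

```text
top [ 0.54927814 -0.15903322  0.13746766]
pointer [ 0.52798502 -0.12783989  0.138     ] [ 0.53227911 -0.12057509  0.138     ]
mark [ 0.59184981 -0.18685073  0.101     ] [ 0.59853628 -0.17693697  0.101     ]
case top ctr side [ 0.54560634 -0.16383654  0.094     ]
scene pump_bottle [214. 203. 232. 247.] 0.98 [0.67488392 0.02688646 0.036     ]
scene travel_tin [239. 222. 275. 252.] 0.96 [0.61211543 0.12635559 0.036     ]
scene egg_cup [226. 237. 238. 260.] 0.56 [0.69675326 0.09240832 0.036     ]
scene soap_dish [155. 160. 190. 178.] 0.96 [ 0.55068706 -0.39028829  0.036     ]
side pump_bottle [283. 131. 306. 182.] 0.9 [ 0.63778836 -0.02277224  0.036     ]
side travel_tin [243. 155. 275. 186.] 0.77 [0.53972323 0.03982572 0.036     ]
side egg_cup [272. 143. 287. 163.] 0.61 [0.66490287 0.0701883  0.036     ]
side soap_dish [289. 202. 334. 225.] 0.72 [ 0.54119558 -0.17516825  0.036     ]
```

Call:
jog_arm(
  increments=[
    {"offset":[3.15,2.7,0],"dr":[0,0,0],"gripper":0},
    {"offset":[3.15,2.7,0],"dr":[0,0,0],"gripper":0},
    {"offset":[3.15,2.7,0],"dr":[0,0,0],"gripper":0},
    {"offset":[3.15,2.7,0],"dr":[0,0,0],"gripper":0},
    {"offset":[3.15,2.7,0],"dr":[0,0,0],"gripper":0},
  ],
)

```text
time_s: 1.92
tool_pos: [0.3057, 0.3204, 0.2424]
ee_rot: [-180.0, -0.0, -22.6]
wrist_force: [0.9, 0.1, 0.2]
width: 0.994
grip_force: 0.0
```

Call:
jog_arm(
  increments=[
    {"offset":[3.15,2.7,0],"dr":[0,0,0],"gripper":0},
    {"offset":[3.15,2.7,0],"dr":[0,0,0],"gripper":0},
    {"offset":[3.15,2.7,0],"dr":[0,0,0],"gripper":0},
    {"offset":[3.15,2.7,0],"dr":[0,0,0],"gripper":0},
    {"offset":[3.15,2.7,0],"dr":[0,0,0],"gripper":0},
  ],
)

```text
time_s: 2.33
tool_pos: [0.3989, 0.135, 0.2427]
ee_rot: [-179.9, -0.0, -22.6]
wrist_force: [0.4, 0.8, 0.0]
width: 0.999
grip_force: 0.0
```

Call:
jog_arm(
  increments=[
    {"offset":[3.15,2.7,0],"dr":[0,0,0],"gripper":0},
    {"offset":[3.15,2.7,0],"dr":[0,0,0],"gripper":0},
    {"offset":[3.15,2.7,0],"dr":[0,0,0],"gripper":0},
    {"offset":[3.15,2.7,0],"dr":[0,0,0],"gripper":0},
    {"offset":[3.15,2.7,0],"dr":[0,0,0],"gripper":0},
  ],
)

```text
time_s: 2.75
tool_pos: [0.4923, -0.0506, 0.2425]
ee_rot: [-180.0, -0.0, -22.7]
wrist_force: [1.6, 1.1, -0.2]
width: 0.998
grip_force: 0.0
```

Call:
jog_arm(
  increments=[
    {"offset":[3.15,2.7,0],"dr":[0,0,0],"gripper":0},
    {"offset":[3.15,2.7,0],"dr":[0,0,0],"gripper":0},
    {"offset":[3.15,2.7,0],"dr":[0,0,0],"gripper":0},
    {"offset":[0,0,0],"dr":[0,0,0.12],"gripper":0},
    {"offset":[0,0,0],"dr":[0,0,0.12],"gripper":0},
  ],
)

```text
time_s: 3.17
tool_pos: [0.5482, -0.1619, 0.2409]
ee_rot: [179.9, 0.1, -36.9]
wrist_force: [-0.3, 0.8, 0.0]
width: 0.998
grip_force: 0.0
```

Call:
jog_arm(
  increments=[
    {"offset":[0,0,0],"dr":[0,0,0.12],"gripper":0},
    {"offset":[0,0,0],"dr":[0,0,0.12],"gripper":0},
    {"offset":[0,0,0],"dr":[0,0,0.12],"gripper":0},
    {"offset":[0,0,0],"dr":[0,0,0.086],"gripper":0},
    {"offset":[0,0,0],"dr":[0,0,0],"gripper":0},
  ],
)

```text
time_s: 3.58
tool_pos: [0.5478, -0.1596, 0.2422]
ee_rot: [180.0, 0.0, -62.2]
wrist_force: [-0.2, 0.2, 0.3]
width: 0.998
grip_force: 0.0
```

```bash
python3 - <<'E'
from h import *
s=manip.state();c=manip.capture("wrist")
im=cv2.resize(c["pixels"][:,:,::-1],(800,600),interpolation=cv2.INTER_CUBIC)
cv2.imwrite("pics/w1.png",im)
k=np.array([.548,-.161,.138]);print(proj(c,[k],s)*800/512)
for l in ["pointer","marker","knob_grip"]:print(l,[(np.round(q["rect"]),q["score"]) for q in manip.search_frame(l,c)[:2]])
E
```

```text
[[395.98930006 299.16729863]]
pointer []
marker [(array([205., 124., 306., 221.]), 0.82)]
knob_grip [(array([232., 147., 275., 234.]), 0.92)]
```

View pics/w1.png

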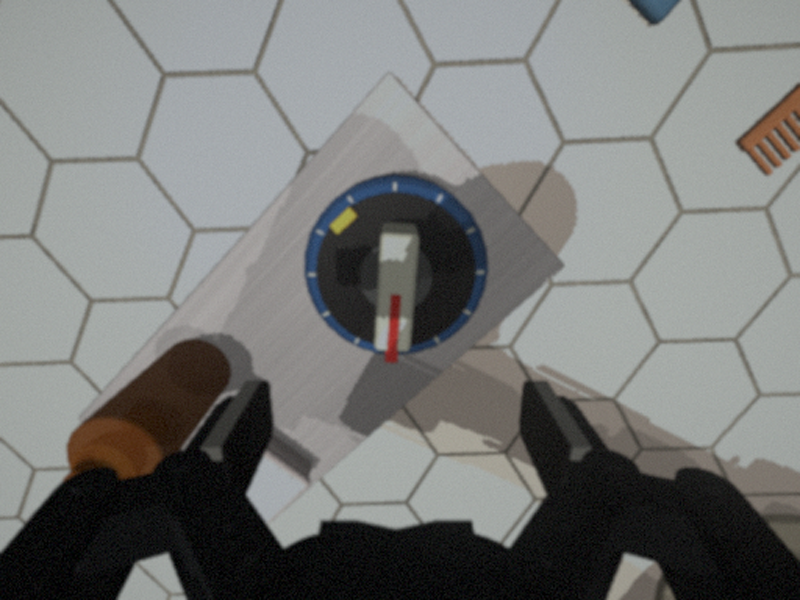

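```bash
python3 - <<'E'
from h import *
s=manip.state();c=manip.capture("wrist")
f=lambda x,y,z:onz(c,((x+.5)*.64-.5,(y+.5)*.64-.5),z,s)
# subpixel by color
im=c["pixels"].astype(int);r,g,b=im[...,0],im[...,1],im[...,2]
red=(r>120)&(g<70)&(b<80); yel=(r>130)&(g>120)&(b<90)
yy,xx=np.nonzero(red);P=np.array([onz(c,(x,y),.138,s)[:2] for x,y in zip(xx,yy)])
u,sv,vt=np.linalg.svd(P-P.mean(0));print("red n",len(P),P.mean(0),"ends",P[yy.argmin()],P[yy.argmax()],"dir",np.degrees(np.arctan2(*vt[0][::-1])))
yy,xx=np.nonzero(yel);k=(yy<170);m=np.array([onz(c,(x,y),.101,s)[:2] for x,y in zip(xx[k],yy[k])]);print("mark n",len(m),m.mean(0))
# case center: outer blue ring at top z=.088
blu=((b>100)&(b>r+50)).astype(np.uint8);blu[:90]=0
n,l,st,ce=cv2.connectedComponentsWithStats(blu);i=1+st[1:,4].argmax();cn=max(cv2.findContours((l==i).astype(np.uint8),0,1)[0],key=cv2.contourArea)
W=np.array([onz(c,p[0],.088,s)[:2] for p in cn]).astype(np.float32);(e,rad)=cv2.minEnclosingCircle(W);print("case",e,rad)
e=np.array(e)
for nme,p in(("pt",P.mean(0)),("mk",m.mean(0))):
    d=p-e;print(nme,np.degrees(np.arctan2(d[1],d[0])),np.hypot(*d))
print(f(396,295,.138),f(391,360,.138),f(399,235,.138))
E
```

```text
red n 118 [ 0.53835859 -0.13791476] ends [ 0.54503061 -0.14872221] [ 0.53349819 -0.12495583] dir 112.99643852176142
mark n 124 [ 0.59648272 -0.18059991]
case (0.5894292593002319, -0.20444124937057495) 0.012869738973677158
pt 127.51251965674568 0.08386886566828747
mk 73.51914563152016 0.02486283818248576
[ 0.54939723 -0.16321879  0.138     ] [ 0.5325049  -0.12522516  0.138     ] [ 0.56433461 -0.19463344  0.138     ]
```

Call:
jog_arm(
  increments=[
    {"offset":[0,0,0],"dr":[0,0,0.084],"gripper":0},
    {"offset":[0.4,-0.05,0],"dr":[0,0,0],"gripper":0},
    {"offset":[0,0,3.0],"dr":[0,0,0],"gripper":0},
    {"offset":[0,0,3.0],"dr":[0,0,0],"gripper":0},
    {"offset":[0,0,0],"dr":[0,0,0],"gripper":0},
  ],
  newtons=60,
)

```text
time_s: 4.25
tool_pos: [0.5466, -0.1622, 0.1761]
ee_rot: [179.5, 0.4, -66.7]
wrist_force: [-0.0, 0.8, -2.1]
width: 1.001
grip_force: 0.0
```

```bash
python3 - <<'E'
from h import *
s=manip.state();c=manip.capture("wrist")
cv2.imwrite("pics/w2.png",cv2.resize(c["pixels"][:,:,::-1],(800,600),interpolation=cv2.INTER_CUBIC))
im=c["pixels"].astype(int);r,g,b=im[...,0],im[...,1],im[...,2]
red=(r>110)&(g<80)&(b<80)&(r>2*g); 
yy,xx=np.nonzero(red);P=np.array([onz(c,(x,y),.138,s)[:2] for x,y in zip(xx,yy)])
u,sv,vt=np.linalg.svd(P-P.mean(0));print(len(P),P.mean(0),"ends",P[yy.argmin()],P[yy.argmax()],np.degrees(np.arctan2(*vt[0][::-1])))
print(s["tool_pos"],s["ee_rot"],proj(c,[[.5498,-.163,.138],[.5498,-.163,.101]],s)*800/512)
yel=(r>120)&(g>110)&(b<90);yy,xx=np.nonzero(yel);m=np.array([onz(c,(x,y),.101,s)[:2] for x,y in zip(xx,yy)])
if len(m):print("mark",len(m),m.mean(0),np.median(m,0))
E
```

```text
190 [ 0.5367868  -0.13405935] ends [ 0.54754439 -0.16042069] [ 0.53517789 -0.12406753] 113.77067380878528
[ 0.5465504  -0.16216515  0.17613312] [179.50742709   0.40179578 -66.68875707] [[388.16342351 346.30195204]
 [388.66938218 315.17654513]]
mark 225 [ 0.59632708 -0.18077086] [ 0.59628274 -0.18077974]
```

View pics/w2.png

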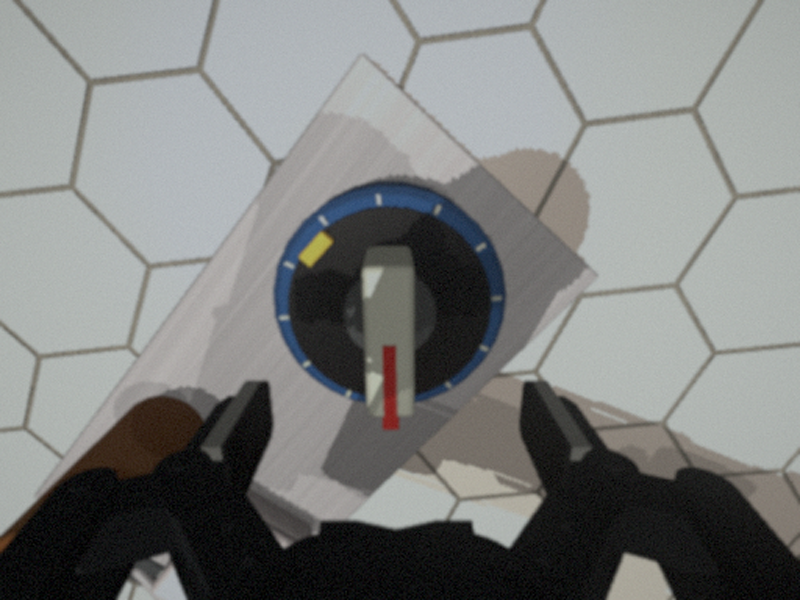

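Call:
jog_arm(
  increments=[
    {"offset":[0.1,-0.1,2.5],"dr":[0,0,0],"gripper":0},
    {"offset":[0,0,2.0],"dr":[0,0,0],"gripper":0},
    {"offset":[0,0,1.0],"dr":[0,0,0],"gripper":0},
    {"offset":[0,0,0],"dr":[0,0,0],"gripper":0},
    {"offset":[0,0,0],"dr":[0,0,0],"gripper":0},
  ],
)

```text
time_s: 4.72
tool_pos: [0.5519, -0.1639, 0.1288]
ee_rot: [-180.0, -0.1, -66.7]
wrist_force: [0.7, -0.7, 1.4]
width: 1.003
grip_force: 0.0
```

Call:
jog_arm(
  increments=[
    {"offset":[-0.2,0.2,0.8],"dr":[0,0,0],"gripper":0},
    {"offset":[0,0,0],"dr":[0,0,0],"gripper":0},
    {"offset":[0,0,0],"dr":[0,0,0],"gripper":0},
  ],
)

```text
time_s: 4.97
tool_pos: [0.5486, -0.1624, 0.1198]
ee_rot: [-180.0, -0.0, -66.8]
wrist_force: [0.4, 0.4, -0.6]
width: 1.0
grip_force: 0.0
```

Call:
jog_arm(
  increments=[
    {"offset":[0,0,0],"dr":[0,0,0],"gripper":0.65},
    {"offset":[0,0,0],"dr":[0,0,0],"gripper":0.65},
    {"offset":[0,0,0],"dr":[0,0,0],"gripper":0.65},
    {"offset":[0,0,0],"dr":[0,0,0],"gripper":0.65},
    {"offset":[0,0,0],"dr":[0,0,0],"gripper":0.65},
  ],
  newtons=60,
)

```text
time_s: 5.38
tool_pos: [0.5486, -0.1625, 0.1194]
ee_rot: [-180.0, -0.0, -66.8]
wrist_force: [-1.1, 0.7, -0.6]
width: 0.352
grip_force: 0.0
```

```bash
python3 - <<'E'
from h import *
s=manip.state();c=manip.capture("wrist");print(s["width"],s["tool_pos"],s["wrist_force"])
cv2.imwrite("pics/w3.png",cv2.resize(c["pixels"][:,:,::-1],(800,600),interpolation=cv2.INTER_CUBIC))
E
```

```text
0.3516386366804104 [ 0.54860314 -0.16253097  0.11940511] [-1.06974657  0.68591932 -0.57351885]
```

View pics/w3.png

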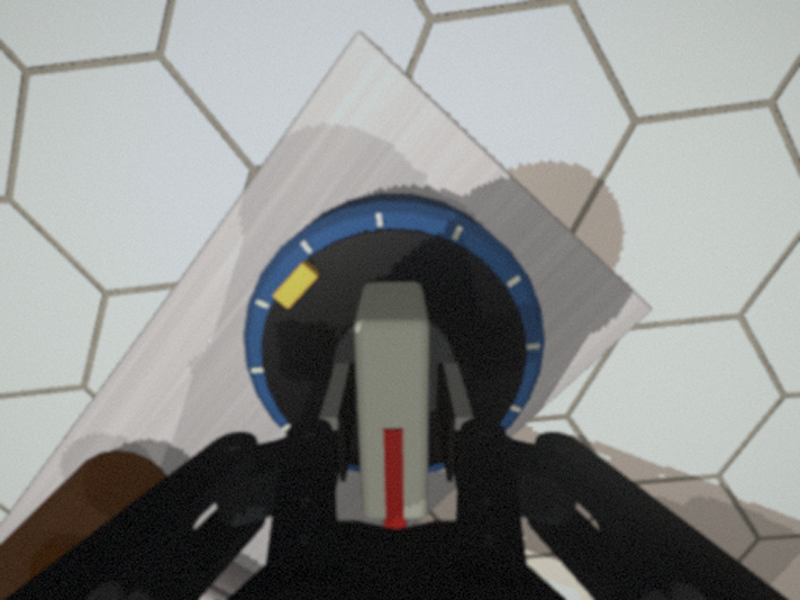

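Call:
jog_arm(
  increments=[
    {"offset":[0,0,0],"dr":[0,0,0],"gripper":1},
    {"offset":[0,0,0],"dr":[0,0,0],"gripper":1},
    {"offset":[0,0,0],"dr":[0,0,0],"gripper":1},
    {"offset":[0,0,0],"dr":[0,0,0],"gripper":1},
    {"offset":[0,0,0.1],"dr":[0,0,0],"gripper":1},
  ],
  newtons=60,
)

```text
time_s: 5.85
tool_pos: [0.5491, -0.1624, 0.1192]
ee_rot: [-179.9, -0.0, -66.8]
wrist_force: [-1.7, 3.1, 12.1]
width: 0.246
grip_force: 63.4
```

Call:
jog_arm(
  increments=[
    {"offset":[0,0,0.02],"dr":[0,0,0],"gripper":1},
    {"offset":[0,0,0],"dr":[0,0,0],"gripper":1},
  ],
)

```text
time_s: 6.02
tool_pos: [0.5491, -0.1624, 0.1193]
ee_rot: [-179.9, -0.1, -66.8]
wrist_force: [-0.1, 1.7, 7.2]
width: 0.243
grip_force: 62.8
```

Call:
jog_arm(
  increments=[
    {"offset":[0,0,0.1],"dr":[0,0,0],"gripper":1},
    {"offset":[0,0,0],"dr":[0,0,0],"gripper":1},
    {"offset":[0,0,0],"dr":[0,0,0],"gripper":1},
  ],
)

```text
time_s: 6.27
tool_pos: [0.5491, -0.1624, 0.1192]
ee_rot: [-179.9, -0.1, -66.8]
wrist_force: [-1.8, 3.3, 10.4]
width: 0.248
grip_force: 63.5
```

Call:
jog_arm(
  increments=[
    {"offset":[0,0,0.1],"dr":[0,0,0],"gripper":1},
    {"offset":[0,0,0],"dr":[0,0,0],"gripper":1},
    {"offset":[0,0,0],"dr":[0,0,0],"gripper":1},
  ],
)

```text
time_s: 6.52
tool_pos: [0.5491, -0.1625, 0.1192]
ee_rot: [-179.9, -0.1, -66.7]
wrist_force: [-3.5, 4.9, 17.6]
width: 0.25
grip_force: 64.2
```

Call:
jog_arm(
  increments=[
    {"offset":[0,0,0],"dr":[0,0,0.05],"gripper":1},
    {"offset":[0,0,0],"dr":[0,0,0.05],"gripper":1},
    {"offset":[0,0,0],"dr":[0,0,0.05],"gripper":1},
  ],
)

```text
time_s: 6.77
tool_pos: [0.5492, -0.1624, 0.1192]
ee_rot: [-179.8, -0.1, -75.4]
wrist_force: [-3.9, 4.3, 17.2]
width: 0.249
grip_force: 64.2
```

```bash
cat > look.py <<'E'
from h import *
import sys
def look():
    s=manip.state();c=manip.capture("wrist")
    print("T",np.round(s["ft_torque"],2),np.round(s["wrist_force"],1),np.round(s["tool_pos"],4),np.round(s["ee_rot"],1))
    im=c["pixels"].astype(int);r,g,b=im[...,0],im[...,1],im[...,2]
    yel=((r>120)&(g>110)&(b<90)).astype(np.uint8)
    n,l,st,ce=cv2.connectedComponentsWithStats(yel)
    ax=np.array([.549,-.163])
    for i in range(1,n):
        if st[i,4]>20:
            m=onz(c,ce[i],.101,s)[:2];d=m-ax;print("mark",st[i,4],np.round(m,4),np.degrees(np.arctan2(d[1],d[0])),np.hypot(*d))
    return s,c
if __name__=="__main__":
    s,c=look()
    if len(sys.argv)>1: cv2.imwrite("pics/"+sys.argv[1],cv2.resize(c["pixels"][:,:,::-1],(800,600),interpolation=cv2.INTER_CUBIC))
E
python3 look.py
```

```text
T [1.67 1.77 0.23] [-3.9  4.3 17.2] [ 0.5492 -0.1624  0.1192] [-1.798e+02 -1.000e-01 -7.540e+01]
mark 363 [ 0.5956 -0.1817] -21.931063891788906 0.05019539601226308
```

Call:
jog_arm(
  increments=[
    {"offset":[0,0,0],"dr":[0,0,0.08],"gripper":1},
    {"offset":[0,0,0],"dr":[0,0,0.08],"gripper":1},
    {"offset":[0,0,0],"dr":[0,0,0.08],"gripper":1},
    {"offset":[0,0,0],"dr":[0,0,0.08],"gripper":1},
    {"offset":[0,0,0],"dr":[0,0,0],"gripper":1},
  ],
)

```text
time_s: 7.23
tool_pos: [0.5495, -0.1623, 0.1192]
ee_rot: [-179.8, -0.0, -93.9]
wrist_force: [-3.6, 4.5, 17.3]
width: 0.245
grip_force: 64.0
```

```bash
python3 look.py
```

```text
T [ 1.73  1.6  -0.2 ] [-3.6  4.5 17.3] [ 0.5495 -0.1623  0.1192] [-179.8   -0.   -93.9]
mark 259 [ 0.5956 -0.1818] -21.973790062578193 0.05020900260376824
```

Call:
jog_arm(
  increments=[
    {"offset":[0,0,0],"dr":[0,0,0.08],"gripper":1},
    {"offset":[0,0,0],"dr":[0,0,0.08],"gripper":1},
    {"offset":[0,0,0],"dr":[0,0,0.08],"gripper":1},
    {"offset":[0,0,0],"dr":[0,0,0.08],"gripper":1},
    {"offset":[0,0,0],"dr":[0,0,0.08],"gripper":1},
  ],
)

```text
time_s: 7.7
tool_pos: [0.5498, -0.1623, 0.1192]
ee_rot: [-179.8, 0.1, -116.8]
wrist_force: [-1.6, 3.9, 15.1]
width: 0.245
grip_force: 64.0
```

Call:
jog_arm(
  increments=[
    {"offset":[0,0,0],"dr":[0,0,0.08],"gripper":1},
    {"offset":[0,0,0],"dr":[0,0,0.08],"gripper":1},
    {"offset":[0,0,0],"dr":[0,0,0.08],"gripper":1},
    {"offset":[0,0,0],"dr":[0,0,0.08],"gripper":1},
    {"offset":[0,0,0],"dr":[0,0,0.08],"gripper":1},
  ],
)

```text
time_s: 8.12
tool_pos: [0.5501, -0.1624, 0.1192]
ee_rot: [-179.8, 0.2, -139.7]
wrist_force: [-0.7, 3.5, 14.9]
width: 0.245
grip_force: 63.9
```

```bash
python3 look.py
```

```text
T [1.54 0.79 0.24] [-0.7  3.5 14.9] [ 0.5501 -0.1624  0.1192] [-179.8    0.2 -139.7]
mark 248 [ 0.5938 -0.1821] -23.140585390603796 0.048726098216693006
```

Call:
jog_arm(
  increments=[
    {"offset":[0,0,0],"dr":[0,0,0.08],"gripper":1},
    {"offset":[0,0,0],"dr":[0,0,0.08],"gripper":1},
    {"offset":[0,0,0],"dr":[0,0,0.08],"gripper":1},
    {"offset":[0,0,0],"dr":[0,0,0.08],"gripper":1},
    {"offset":[0,0,0],"dr":[0,0,0.08],"gripper":1},
  ],
)

```text
time_s: 8.58
tool_pos: [0.5503, -0.1627, 0.1192]
ee_rot: [-179.8, 0.3, -162.6]
wrist_force: [-0.3, 1.9, 12.7]
width: 0.248
grip_force: 63.7
```

Call:
jog_arm(
  increments=[
    {"offset":[0,0,0],"dr":[0,0,0.08],"gripper":1},
    {"offset":[0,0,0],"dr":[0,0,0.08],"gripper":1},
    {"offset":[0,0,0],"dr":[0,0,0.08],"gripper":1},
    {"offset":[0,0,0],"dr":[0,0,0.08],"gripper":1},
    {"offset":[0,0,0],"dr":[0,0,0],"gripper":1},
  ],
)

```text
time_s: 9.0
tool_pos: [0.5503, -0.1629, 0.1192]
ee_rot: [-179.9, 0.3, 179.0]
wrist_force: [-0.7, 0.8, 11.8]
width: 0.249
grip_force: 63.5
```

```bash
python3 - <<'E'
from look import *
s,w=look()
c=manip.capture("side");d=manip.capture("scene")
z=lambda c,x0,y0:cv2.resize(c["pixels"][y0:y0+60,x0:x0+80,::-1],(400,300),interpolation=cv2.INTER_CUBIC)
cv2.imwrite("pics/t4.png",np.vstack([np.hstack([z(d,170,165),z(c,275,180)]),cv2.resize(w["pixels"][192:,:,::-1],(800,300))]))
E
```

```text
T [ 0.85  0.41 -0.23] [-0.7  0.8 11.8] [ 0.5503 -0.1629  0.1192] [-179.9    0.3  179. ]
```

View pics/t4.png

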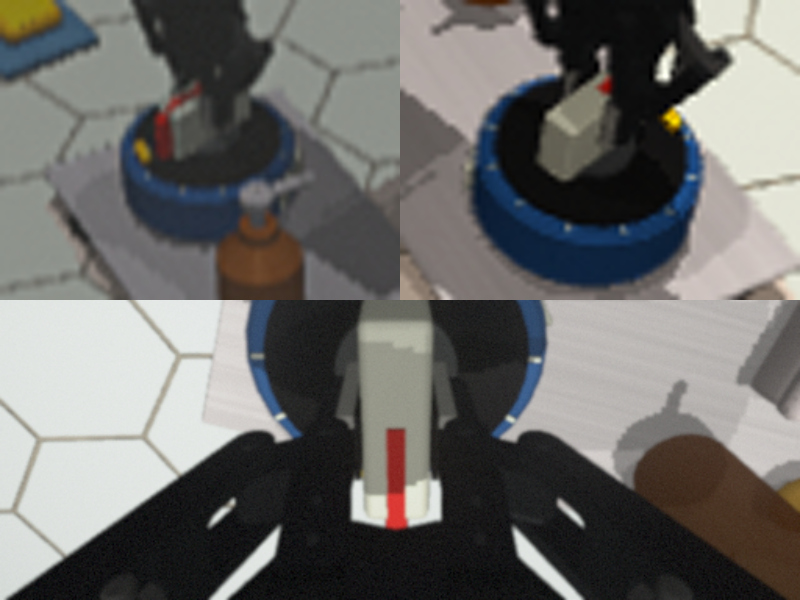

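Call:
jog_arm(
  increments=[
    {"offset":[0,0,0.08],"dr":[0,0,0],"gripper":1},
    {"offset":[0,0,0],"dr":[0,0,0.08],"gripper":1},
    {"offset":[0,0,0],"dr":[0,0,0.08],"gripper":1},
    {"offset":[0,0,0],"dr":[0,0,0.08],"gripper":1},
    {"offset":[0,0,0],"dr":[0,0,0.08],"gripper":1},
  ],
)

```text
time_s: 9.57
tool_pos: [0.5504, -0.1632, 0.1192]
ee_rot: [-180.0, 0.4, 160.7]
wrist_force: [-1.7, 0.2, 16.1]
width: 0.25
grip_force: 64.2
```

Call:
jog_arm(
  increments=[
    {"offset":[0,0,0],"dr":[0,0,0.035],"gripper":1},
    {"offset":[0,0,0],"dr":[0,0,0],"gripper":1},
    {"offset":[0,0,0],"dr":[0,0,0],"gripper":1},
  ],
)

```text
time_s: 9.82
tool_pos: [0.5503, -0.1632, 0.1192]
ee_rot: [180.0, 0.4, 158.9]
wrist_force: [-2.3, 0.6, 16.6]
width: 0.245
grip_force: 64.1
```

```bash
python3 look.py
```

```text
T [ 0.82  0.95 -0.24] [-2.3  0.6 16.6] [ 0.5503 -0.1632  0.1192] [180.    0.4 158.9]
```

Call:
jog_arm(
  increments=[
    {"offset":[0,0,0],"dr":[0,0,0],"gripper":0.3},
    {"offset":[0,0,-0.2],"dr":[0,0,0],"gripper":0.3},
    {"offset":[0,0,-0.2],"dr":[0,0,0],"gripper":0.3},
    {"offset":[0,0,0],"dr":[0,0,0],"gripper":0.3},
    {"offset":[0,0,0],"dr":[0,0,0],"gripper":0},
  ],
)

```text
time_s: 10.28
tool_pos: [0.5483, -0.1625, 0.119]
ee_rot: [-180.0, -0.0, 158.8]
wrist_force: [1.0, 0.3, 0.1]
width: 0.822
grip_force: 0.0
```

Call:
jog_arm(
  increments=[
    {"offset":[0,0,0],"dr":[0,0,0],"gripper":0},
    {"offset":[0,0,-2],"dr":[0,0,0],"gripper":0},
    {"offset":[0,0,-4],"dr":[0,0,0],"gripper":0},
    {"offset":[0,0,-4],"dr":[0,0,0],"gripper":0},
    {"offset":[0,0,-2],"dr":[0,0,0],"gripper":0},
  ],
)

```text
time_s: 10.7
tool_pos: [0.5498, -0.1633, 0.2444]
ee_rot: [180.0, 0.4, 158.9]
wrist_force: [0.7, -0.5, 0.2]
width: 1.004
grip_force: 0.0
```

Call:
jog_arm(
  increments=[
    {"offset":[-2,0,0],"dr":[0,0,0],"gripper":0},
    {"offset":[-4,0,0],"dr":[0,0,0],"gripper":0},
    {"offset":[0,0,0],"dr":[0,0,0],"gripper":0},
    {"offset":[0,0,0],"dr":[0,0,0],"gripper":0},
  ],
)

```text
time_s: 11.03
tool_pos: [0.6052, -0.1844, 0.2359]
ee_rot: [-179.9, -0.3, 158.8]
wrist_force: [-0.6, 0.6, -0.4]
width: 1.002
grip_force: 0.0
```

```bash
python3 - <<'E'
from look import *
s,c=look()
cv2.imwrite("pics/w5.png",cv2.resize(c["pixels"][:,:,::-1],(800,600),interpolation=cv2.INTER_CUBIC))
im=c["pixels"].astype(int);r,g,b=im[...,0],im[...,1],im[...,2]
red=(r>110)&(g<80)&(b<80)&(r>2*g)
yy,xx=np.nonzero(red);P=np.array([onz(c,(x,y),.138,s)[:2] for x,y in zip(xx,yy)])
u,sv,vt=np.linalg.svd(P-P.mean(0));print(len(P),P.mean(0),"ends",P[yy.argmin()],P[yy.argmax()],np.degrees(np.arctan2(*vt[0][::-1])))
E
```

```text
T [0.1  0.05 0.04] [-0.6  0.6 -0.4] [ 0.6052 -0.1844  0.2359] [-179.9   -0.3  158.8]
mark 1468 [ 0.5015 -0.391 ] -101.764306395011 0.2329208862139835
282 [ 0.57034265 -0.1713222 ] ends [ 0.54894816 -0.16489659] [ 0.58826259 -0.18026041] -20.63060623570141
```

View pics/w5.png

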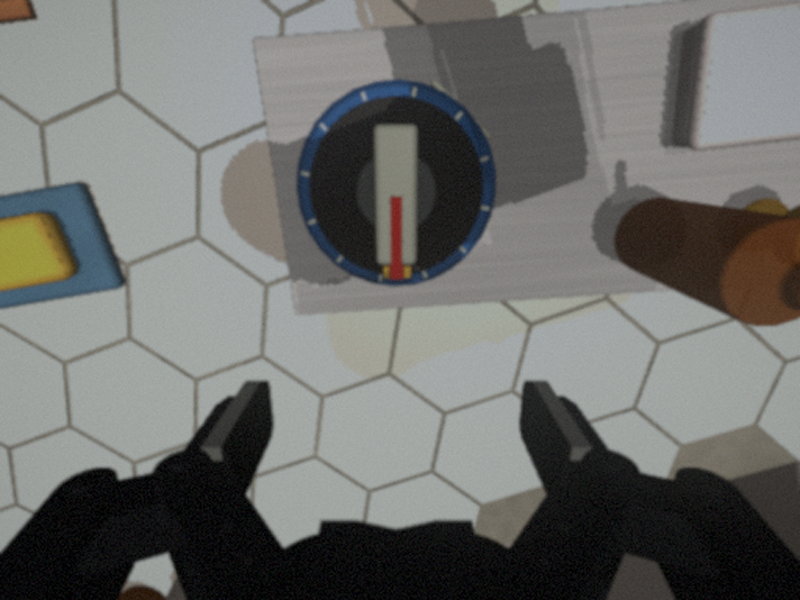

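```bash
python3 - <<'E'
from look import *
s=manip.state();c=manip.capture("wrist")
im=c["pixels"].astype(int)[160:186,236:274];r,g,b=im[...,0],im[...,1],im[...,2]
yel=(r>100)&(g>75)&(b<75);red=(r>110)&(g<70)
for y in range(26):
    a=np.nonzero(yel[y])[0]+236;q=np.nonzero(red[y])[0]+236
    if len(a):print(160+y,a.tolist(),q.tolist())
# mark edges at z=.101 and bar direction
print(proj(c,[[.5494,-.1632,.138],[.5494,-.1632,.101]],s))
E
```

```text
167 [257] [251, 252, 253, 254, 255, 256]
170 [247, 248, 259, 260, 261] [250, 251, 252, 253, 254, 255, 256, 257]
171 [246, 247, 248, 249, 258, 259, 260, 261, 262] [250, 251, 252, 253, 254, 255, 256, 257]
172 [246, 247, 248, 249, 258, 259, 260, 261, 262] [250, 251, 252, 253, 254, 255, 256, 257]
173 [246, 247, 248, 249, 258, 259, 260, 261, 262] [250, 251, 252, 253, 254, 255, 256, 257]
174 [246, 247, 248, 258, 259, 260, 261, 262] [250, 251, 252, 253, 254, 255, 256, 257]
175 [246, 247, 248, 259, 260, 261, 262] [250, 251, 252, 253, 254, 255, 256, 257]
176 [247, 248, 259, 260, 261] [250, 251, 252, 253, 254, 255, 256, 257, 258]
[[253.34914737 127.15706806]
 [253.37447929 123.36915238]]
```

```bash
python3 -c "
from station import manip
print(manip.hand_in())"
```

```text
the job is handed in; nothing more can be done
None
```

The timer's red pointer stands within about half a degree of the yellow marker, the gripper has let go and is clear of it, the last picture shows the timer still in its place on the shelf, and the job is handed in.

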